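# Press a two-part button home

## Robot

A 6-joint arm with a two-finger parallel gripper is mounted at the origin on the work surface; the furniture and walls round the work are solid. World frame = base frame: x ahead of the robot, y to its left, z up, the work surface at z = 0. Lengths are in m, angles in rad, forces in N, time in s.
With the tool pointing down it reaches from about 0.3 to 0.875 m from the base axis. Payload 6.4 kg.
Tool frame: the origin (TCP) lies midway between the tips of the shut fingers; the grasp point (between the pads) lies 19 mm behind it; y points along the fingers, x is the direction in which the jaws open and shut, and the axes are right-handed (so a half turn about y gives the same grasp; the last joint's range is limited). The gripper opens to 85 mm and grips with 20 to 120 N. Pads are 22 mm wide; open, the fingers measure 114 mm over their backs; the gripper's body (76 mm by 85 mm) begins 54 mm behind the grasp point. The pads swing forward as they close: fully open they stand 13 mm farther back than shut.
Start: joints at [-1.385, 0.181, 1.607, -0, 1.354, -0.206], TCP at [0.22, -0.531, 0.231] pointing down, gripper open.
Joint ranges: [-2.99, 2.99], [-0.89, 2.07], [0.3, 2.58], [-1.14, 4.28], [0, 2.63], [-3.12, 3.12]. Speed limits (rad/s): [2.57, 2.57, 3.01, 3.14, 3.14, 3.14].

## Interface

Orientations are given as a unit quaternion [w, x, y, z].
In Python, from bench import ctrl gives the robot as it stands.
- The arm moves only by the tool step_arm, never from a script. Its argument "commands" is a list of rows, each a list of 7 numbers: the turn, a rotation vector about the tool's x, y, z in units of 6 degrees (1.0 is 6 degrees), then the shift along the tool's x, y, z in units of 30 mm (1.0 is 30 mm), then the opening, from 0 (shut) to 1 (fully open). A call has 1 to 10 rows; each row shifts and turns the commanded pose from where the row before left it, along the tool's axes as they then stand; what a row does not reach is not made up. A row lasts 1/10 s, in which the tool goes at most 50 mm and 8.59 degrees, less where a joint would pass 70% of its speed; a pose out of reach is approached as far as the arm can. A call with a number of a shift or a turn outside -1 to 1 is refused whole. A call with a gripper value outside its range is refused whole. The fingers move at their own pace and stop on an object; the grip force is fixed at half the most. Time passes only in rows, so rows that do not move let the fingers close. It gives the time, the measured TCP pose, the force and the opening at its end, in the units of the state.
- ctrl.get_obs(): the state, without advancing time (a new reading comes with each control period).
- ctrl.camera(name): name is "scene" or "top"; returns (picture, depth): 420x560x3 uint8, blue, green, red; 420x560 float32, m along the optical axis (not along the pixel's ray), 0 where there is no reading.
- ctrl.get_calibration(name): a dict with "intrinsics" (3x3 intrinsics, pixels), "R" (3x3) and "t" (3): a world point X has camera coordinates R X + t. Camera axes: x right, y down, z forward; pixel columns grow to the right and rows downward; lengths in m; the calibration is good to about 2 mm. A picture is of the moment at which its call begins. get_calibration takes no time and is no camera call.
- ctrl.hand_in(): hands the job in, once; it reports no verdict.
Trained networks look in the newest picture that a camera, given by its name, has taken for a name from the list of things; names that differ only in an ending like _2 or _b are one class to them, and where a whole thing is asked for, a point or a joint stands for the part that bears it (a point fixed in the world has none). Each returns a list of dicts, best first, with "p" (0 to 1); they miss things now and then, are a little off and sometimes report something else, mostly with a low value. They report only what shows in the picture. A call takes as long as a camera call. They do not tell look-alikes from the thing itself.
- ctrl.boxes_of(thing, camera): "point" ([x, y, z] in m, in the coordinates of the camera as it stood for that picture, good to about 4 mm: the middle of the surface that is visible of it).
- ctrl.silhouettes(thing, camera): "pixels" (420x560 bool, what is visible of it).
The state is a dict: "time_s": time; "q": joint angles; "dq": joint speeds; "joint_efforts": joint torques, N m; "eef_pos": TCP position; "eef_rot": TCP orientation; "wrist_force": force on the tool from outside, world axes, zero at the start; "torque": the same for the moment, N m; "opening": opening from 0.0 (shut) to 1.0 (fully open).
Only numpy, scipy, OpenCV 4.12 (cv2) and the standard library are available. Lean on these libraries where they do the work, as an engineer would, in place of code of your own. Each camera call takes 0.05 s, during which the arm holds its last target.

## Task

Take the tamper from its wooden rest and press the button in the hand press with it, squarely and without crushing the button, until the sprung plate bottoms out level and the button back has slid fully home; keep it bottomed for about a second. Then lift the tamper out and stand it upright in its rest again, leaving the spools and the tin where they are.

Things in the scene. Friction and masses are not known exactly. Their poses are not given: they have to be found in the camera images.
- press: Hand button press, fixed to the bench: grey base 100 x 100 x 12 mm with a steel barrel on it (outer radius 33 mm, bore radius 25 mm, rim at 56 mm above the bench). Origin: centre of the underside, z up. Down in the bore a sprung plate carries the button. A hidden depth stop decides how far the plate can go down (4 to 16 mm, different each time): feel for it. The button back's top starts 8 to 10 mm below the rim and ends, fully pressed, 16 to 28 mm below it.
- button_shell: Brass button shell (39 mm across, 8 mm high, open upward) fixed on the sprung steel plate (47 mm across) in the press's bore. Origin: on the axis, where the shell stands on the plate; z up; plate and shell go down together, and rock up to 0.15 rad when pressed unevenly (soft, 1.5 N m/rad). The shell is crushed when the tamper presses it and the back with more than 22 N together.
- plate (a joint): Travel of the sprung plate, m: 0 up, growing downward; it bottoms out hard somewhere between 0.004 and 0.016, as the hidden depth stop is set. Spring 3.2 N at the top, at most 8 N at the deepest bottom; it comes back up when released.
- button_back (a joint): How far the aluminium button back (disc 34 mm across) has been pushed into the shell, m: 0 = standing 4.8 mm proud of the shell's rim, 0.004 = fully home (then 0.8 mm proud, hard stop). Tight fit: it slides only at about 11 N, more than the spring can give, so the plate bottoms out first, and it stays where it is left. Starts between 0 and 0.001.
- tamper: Hand tamper, upright, 103 mm high: flat round steel foot 40 mm across and 16 mm high, thin brass neck to 32 mm, square wooden handle 28 x 28 mm from 32 to 96 mm above the foot's face, rounded top. Origin: centre of the foot's flat face (its underside); z along the handle; x and y square to the handle's faces. About 0.3 kg. Grasp the handle across two faces, about 68 mm above the foot's face.
- rest: Dark wooden rest for the tamper, fixed: round, 80 mm across, 18 mm high, with a round recess 47 mm across and 8 mm deep. Origin: centre of the underside.
- rest_floor (a point): Centre of the recess's floor in the rest, 10 mm above the bench: where the tamper's foot stands at the start and must stand again.
- thread_red: Spool of red thread, 50 mm across, 60 mm high, standing loose on the bench. Origin: centre of the underside.
- button_tin: Round red tin, 72 mm across, 44 mm high, loose on the bench. Origin: centre of the underside.
- thread_green: Spool of green thread, 46 mm across, 55 mm high, standing loose on the bench. Origin: centre of the underside.
Mind the look-alikes: they are no part of the job. What is shaped like the thread_green but blue is not meant. Of the things that look like the press, take the one that is farthest from the robot's base at the start.

How it is judged:
On the way:
1. the tamper holds the sprung plate bottomed out and level, with the button back fully home, for half a second (pressing with more than the spring's 8 N) (value of joint button_back above 0.0034 m and angle between button_shell's own z axis and vertical below 0.06 rad and horizontal distance between tamper and button_shell below 0.008 m and contact force between tamper and button_shell above 9 N), for 0.5 s.
At the end, for the whole second after the job is handed in: The button back is home in its shell (at least 3.4 of 4 mm), the plate is back up within 1 mm and level, and the tamper stands at rest and upright in its rest's recess, its foot on the recess floor and within 6 mm of its centre; spools and tin stand within 15 mm of where they were (value of joint button_back above 0.0034 m and value of joint plate below 0.001 m and angle between button_shell's own z axis and vertical below 0.06 rad and horizontal distance between tamper and rest_floor below 0.006 m and height (world z) of tamper between 0.007 and 0.013 m and angle between tamper's own z axis and vertical below 0.1 rad and linear speed of tamper below 0.02 m/s and distance of each of thread_red, button_tin, thread_green from where it was at the start of the episode below 0.015 m and angle between each of thread_red, button_tin, thread_green's own z axis and vertical below 0.2 rad); the robot touches nothing.
It fails at once if the button is crushed: the tamper presses it with more than 22 N (contact force between tamper and button_shell above 22 N).
It fails at once if the button is touched with the fingers instead of the tamper (contact force between the fingers and button_shell above 1 N).
It fails at once if the red thread spool is pushed away or knocked over (distance of thread_red from where it was at the start of the episode above 0.02 m or angle between thread_red's own z axis and vertical above 0.4 rad).
It fails at once if the red tin is pushed away or knocked over (distance of button_tin from where it was at the start of the episode above 0.02 m or angle between button_tin's own z axis and vertical above 0.4 rad).
It fails at once if the green thread spool is pushed away or knocked over (distance of thread_green from where it was at the start of the episode above 0.02 m or angle between thread_green's own z axis and vertical above 0.4 rad).
It also fails if it takes over 67 s, if anything falls off the work surface, if the arm or the gripper's body presses on something with over 40 N, if the wrist force passes 120 N, or if a joint passes its speed limit or range.

## Working session

There is one attempt and no reset: what is moved stays moved. The work goes in short steps, Python scripts to look and compute and a tool call to move; the robot and the scene stay as the last step left them, time stands still between calls to the robot, and variables do not carry over. Pictures are saved under pics/ and viewed, and the job is handed in when it is done.

Besides the shell and the picture viewer there is one more tool, called after "Call:" by a JSON object that holds its "name" and its "arguments". step_arm: Moves the arm, as the interface text tells. Its arguments: {"type":"object","properties":{"commands":{"type":"array"}},"required":["commands"]}

```bash
ls; mkdir -p pics; cat > h.py <<'E'
import numpy as np, cv2
from bench import ctrl
def world(cam,p):
    c=ctrl.get_calibration(cam); R=np.array(c["R"]);t=np.array(c["t"])
    return R.T@(np.asarray(p)-t)
def cloud(cam,depth,mask=None):
    c=ctrl.get_calibration(cam);K=np.array(c["intrinsics"]);R=np.array(c["R"]);t=np.array(c["t"])
    m=depth>0
    if mask is not None: m&=mask
    v,u=np.nonzero(m);d=depth[v,u]
    P=np.stack([(u-K[0,2])*d/K[0,0],(v-K[1,2])*d/K[1,1],d],1)
    return (P-t)@R, u, v
E
python3 - <<'E'
from h import *
o=ctrl.get_obs();print(o)
for c in("scene","top"):
    im,d=ctrl.camera(c);cv2.imwrite(f"pics/{c}0.png",im);np.save(f"{c}0.npy",d)
    print(c,(d>0).mean())
    for n in["press","tamper","rest","button_shell","thread_red","button_tin","thread_green"]:
        print(n,[(round(r["p"],2),world(c,r["point"]).round(3).tolist()) for r in ctrl.boxes_of(n,c)])
print(ctrl.get_obs()["time_s"])
E
```

```text
pics
{'time_s': 0.0, 'q': array([-1.38532987e+00,  1.81518450e-01,  1.60798766e+00,  8.55838229e-06,
        1.35378516e+00, -2.06290487e-01]), 'dq': array([ 2.10839139e-04,  3.28552974e-04, -1.35664150e-03,  8.28458719e-04,
       -7.37717609e-04, -7.13544492e-05]), 'joint_efforts': array([-1.44216036e-03, -4.44880557e+01, -3.51339984e+01, -4.07304997e-04,
        9.18857491e-03, -3.11488350e-05]), 'eef_pos': array([ 0.21946528, -0.53089043,  0.23040668]), 'eef_rot': array([ 0.58818322, -0.58732098,  0.39354289, -0.3927067 ]), 'wrist_force': array([ 0.54774473, -0.31110291, -0.45768798]), 'torque': array([ 0.00922976, -0.03106554,  0.04047848]), 'opening': 0.999280296900001}
scene 0.9414115646258503
press [(0.93, [0.479, -0.147, 0.023]), (0.55, [0.294, -0.139, 0.025])]
tamper [(0.76, [0.462, 0.172, 0.064])]
rest [(0.65, [0.45, 0.187, 0.015]), (0.6, [0.46, 0.174, 0.068])]
button_shell [(0.62, [0.305, -0.167, 0.047])]
thread_red [(0.85, [0.422, 0.033, 0.039])]
button_tin [(0.78, [0.56, 0.013, 0.037])]
thread_green [(0.83, [0.497, 0.337, 0.047]), (0.8, [0.418, 0.387, 0.038]), (0.62, [0.5, 0.428, 0.037])]
top 0.9959353741496598
press [(0.75, [0.492, -0.162, 0.011]), (0.57, [0.329, -0.157, 0.011])]
tamper [(0.66, [0.461, 0.168, 0.103])]
rest [(0.56, [0.462, 0.165, 0.015])]
button_shell [(0.44, [0.496, -0.165, 0.046]), (0.41, [0.314, -0.157, 0.042])]
thread_red [(0.57, [0.437, 0.025, 0.06]), (0.22, [0.462, 0.17, 0.103])]
button_tin [(0.72, [0.578, -0.001, 0.04]), (0.68, [0.499, -0.164, 0.045])]
thread_green [(0.84, [0.43, 0.382, 0.052]), (0.79, [0.518, 0.41, 0.059]), (0.74, [0.509, 0.327, 0.056])]
0.8
```

View pics/top0.png

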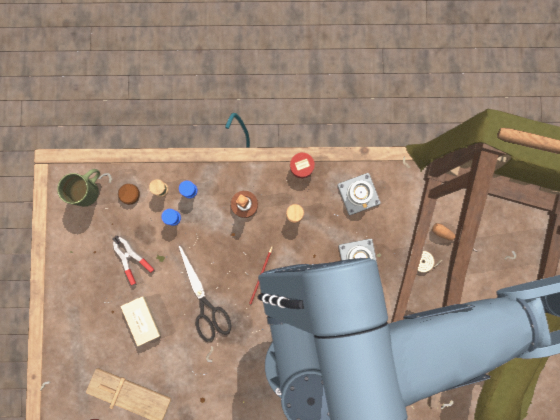

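View pics/scene0.png

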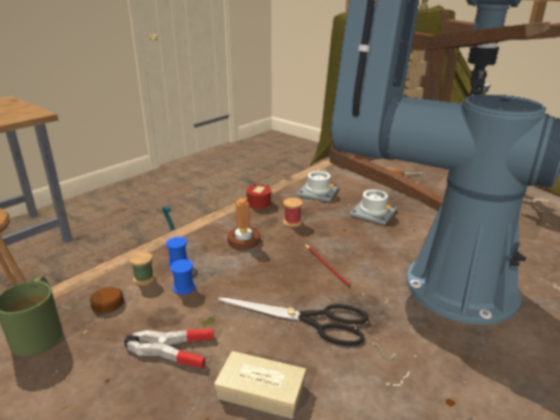

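```bash
cat > m.py <<'E'
from h import *
from scipy.optimize import least_squares
d=np.load("top0.npy")
P,u,v=cloud("top",d)
def near(c,r,z0,z1):
    return P[(np.hypot(P[:,0]-c[0],P[:,1]-c[1])<r)&(P[:,2]>z0)&(P[:,2]<z1)]
def rep(n,A): print(n,len(A),A.mean(0).round(4),"mid",((A.max(0)+A.min(0))/2).round(4),"ext",np.ptp(A,axis=0).round(4))
pr=(.495,-.165)
rep("rim",near(pr,.04,.051,.062)); rep("base",near(pr,.08,.006,.02)); rep("inside",near(pr,.022,.03,.051))
print(np.histogram(near(pr,.04,.02,.07)[:,2],bins=np.arange(.02,.07,.004)))
te=(.462,.167)
rep("hand",near(te,.03,.07,.12)); rep("rest",near(te,.06,.012,.024))
print(near(te,.03,.05,.12)[:,:3].round(3).tolist())
print(near((.43,.025),.04,.05,.07).mean(0),near((.578,0),.05,.03,.07).mean(0))
for g in [(.43,.382),(.518,.41),(.509,.327)]: rep("g",near(g,.04,.045,.07))
c=ctrl.get_calibration("top");print(np.array(c["intrinsics"]).round(1).tolist(),(-np.array(c["R"]).T@c["t"]).round(3))
im=cv2.imread("pics/top0.png")
a=cv2.resize(im[130:250,220:400],None,fx=4.4,fy=4.4,interpolation=cv2.INTER_CUBIC);cv2.imwrite("pics/crop0.png",a)
E
python3 m.py
```

```text
rim 182 [ 0.4955 -0.1664  0.0555] mid [ 0.496  -0.1676  0.0564] ext [0.0614 0.0637 0.0106]
base 667 [ 0.4932 -0.1626  0.0121] mid [ 0.4907 -0.1663  0.013 ] ext [0.146  0.1537 0.014 ]
inside 147 [ 0.4943 -0.1652  0.0439] mid [ 0.494  -0.1658  0.0409] ext [0.0408 0.0375 0.0199]
(array([28, 19, 22, 35, 34, 40, 75, 65, 92, 64, 11,  1]), array([0.02 , 0.024, 0.028, 0.032, 0.036, 0.04 , 0.044, 0.048, 0.052,
       0.056, 0.06 , 0.064, 0.068]))
hand 113 [0.4668 0.1701 0.1058] mid [0.4682 0.1703 0.0952] ext [0.036  0.0325 0.0471]
rest 347 [0.4661 0.1709 0.018 ] mid [0.4669 0.1706 0.018 ] ext [0.0766 0.0768 0.012 ]
[[0.486, 0.176, 0.101], [0.483, 0.178, 0.103], [0.483, 0.175, 0.108], [0.483, 0.172, 0.108], [0.483, 0.17, 0.105], [0.48, 0.178, 0.111], [0.481, 0.176, 0.102], [0.48, 0.172, 0.108], [0.48, 0.17, 0.108], [0.48, 0.167, 0.108], [0.48, 0.164, 0.108], [0.477, 0.181, 0.109], [0.477, 0.178, 0.106], [0.476, 0.175, 0.116], [0.476, 0.172, 0.116], [0.477, 0.169, 0.112], [0.477, 0.167, 0.11], [0.476, 0.164, 0.113], [0.478, 0.162, 0.101], [0.475, 0.184, 0.104], [0.474, 0.18, 0.114], [0.474, 0.1
[... 1983 characters left out ...]
88], [0.459, 0.161, 0.068], [0.456, 0.179, 0.065], [0.454, 0.174, 0.093], [0.453, 0.17, 0.101], [0.452, 0.167, 0.106], [0.453, 0.165, 0.097], [0.455, 0.164, 0.072], [0.457, 0.162, 0.054], [0.452, 0.172, 0.079], [0.45, 0.168, 0.097], [0.452, 0.166, 0.079], [0.453, 0.164, 0.067], [0.452, 0.168, 0.052]]
[0.43715402 0.02387822 0.06000226] [0.57816302 0.00119206 0.04352087]
g 199 [0.4295 0.3825 0.0554] mid [0.4291 0.3836 0.0573] ext [0.0436 0.0441 0.0176]
g 198 [0.515  0.4195 0.0556] mid [0.5154 0.4196 0.0556] ext [0.0452 0.0444 0.0171]
g 197 [0.5104 0.3334 0.0554] mid [0.5107 0.3331 0.0575] ext [0.0417 0.0435 0.0207]
[[530.1, 0.0, 279.7], [0.0, 530.1, 211.5], [0.0, 0.0, 1.0]] [0.308 0.064 1.565]
```

```bash
python3 - <<'E'
from h import *
d=np.load("scene0.npy")
P,u,v=cloud("scene",d)
te=(.462,.167)
for z in (.05,.06,.07,.08,.09):
    A=P[(np.hypot(P[:,0]-te[0],P[:,1]-te[1])<.03)&(abs(P[:,2]-z)<.005)]
    print(z,A.mean(0).round(4)); 
A=P[(np.hypot(P[:,0]-te[0],P[:,1]-te[1])<.03)&(P[:,2]>.045)&(P[:,2]<.1)]
print(A[:,:2].round(3).tolist())
c=ctrl.get_calibration("scene");print((-np.array(c["R"]).T@c["t"]).round(3))
im=cv2.imread("pics/scene0.png")
cv2.imwrite("pics/crop1.png",cv2.resize(im[150:270,200:420],None,fx=3.6,fy=3.6,interpolation=cv2.INTER_CUBIC))
E
```

```text
0.05 [0.4575 0.177  0.0502]
0.06 [0.4584 0.1777 0.0602]
0.07 [0.4586 0.1775 0.0703]
0.08 [0.4576 0.1769 0.0803]
0.09 [0.4586 0.1756 0.09  ]
[[0.481, 0.176], [0.48, 0.177], [0.482, 0.175], [0.471, 0.183], [0.456, 0.172], [0.449, 0.166], [0.485, 0.173], [0.472, 0.182], [0.466, 0.184], [0.463, 0.181], [0.457, 0.18], [0.456, 0.175], [0.453, 0.175], [0.454, 0.17], [0.451, 0.17], [0.45, 0.168], [0.452, 0.163], [0.474, 0.181], [0.465, 0.186], [0.463, 0.184], [0.46, 0.184], [0.458, 0.183], [0.456, 0.181], [0.457, 0.177], [0.454, 0.177], [0.452, 0.176], [0.454, 0.17], [0.453, 0.168], [0.452, 0.166], [0.449, 0.166], [0.473, 0.181], [0.467, 0.184], [0.462, 0.186], [0.458, 0.186], [0.459, 0.182], [0.456, 0.181], [0.458, 0.177], [0.455, 0.176], [0.455, 0.173], [0.452, 0.173], [0.454, 0.167], [0.45, 0.168], [0.45, 0.165], [0.472, 0.183], [0.464, 0.187], [0.463, 0.184], [0.463, 0.182], [0.461, 0.18], [0.458, 0.179], [0.459, 0.175], [0.458, 0.174], [0.452, 0.176], [0.454, 0.17], [0.45, 0.172], [0.452, 0.167], [0.451, 0.164], [0.474, 0.181], [0.466, 0.185], [0.465, 0.182], [0.461, 0.183], [0.461, 0.1
[... 2623 characters left out ...]
459, 0.184], [0.457, 0.182], [0.46, 0.176], [0.458, 0.176], [0.455, 0.175], [0.454, 0.173], [0.454, 0.169], [0.451, 0.169], [0.449, 0.167], [0.469, 0.184], [0.462, 0.187], [0.462, 0.184], [0.46, 0.183], [0.456, 0.184], [0.456, 0.18], [0.457, 0.177], [0.455, 0.175], [0.453, 0.174], [0.453, 0.171], [0.452, 0.168], [0.448, 0.168], [0.468, 0.185], [0.465, 0.185], [0.461, 0.185], [0.459, 0.184], [0.458, 0.182], [0.457, 0.179], [0.455, 0.178], [0.455, 0.175], [0.453, 0.174], [0.453, 0.171], [0.45, 0.17], [0.449, 0.167], [0.465, 0.185], [0.459, 0.187], [0.461, 0.183], [0.46, 0.18], [0.458, 0.179], [0.456, 0.177], [0.452, 0.178], [0.454, 0.173], [0.452, 0.171], [0.449, 0.168]]
[-0.211  0.818  0.577]
```

```bash
cat > m2.py <<'E'
from h import *
from scipy.optimize import least_squares
def sq(A,x0):
    def f(p):
        c,s=np.cos(p[2]),np.sin(p[2]);x=A[:,0]-p[0];y=A[:,1]-p[1]
        a=np.abs(c*x+s*y);b=np.abs(-s*x+c*y)
        return np.maximum(a,b)-.014
    r=least_squares(f,x0,loss="soft_l1",f_scale=.002);return r.x,np.sqrt(np.mean(r.fun**2))
def circ(A,x0,R,both=True):
    r=least_squares(lambda p:np.hypot(A[:,0]-p[0],A[:,1]-p[1])-R,x0,loss="soft_l1",f_scale=.002);return r.x.round(4),np.sqrt(np.mean(r.fun**2)).round(4)
if __name__=="__main__":
    P,u,v=cloud("scene",np.load("scene0.npy"));T,_,_=cloud("top",np.load("top0.npy"))
    def near(P,c,r,z0,z1,r0=0):
        q=np.hypot(P[:,0]-c[0],P[:,1]-c[1]);return P[(q<r)&(q>r0)&(P[:,2]>z0)&(P[:,2]<z1)]
    te=(.466,.171)
    print("scene sq",sq(near(P,te,.024,.045,.1),[.466,.171,np.radians(57)]))
    for n,Q in(("scene",P),("top",T)):
        A=near(Q,te,.05,.014,.022,.02); print(n,"rest top",A[:,:2].mean(0),((A.max(0)+A.min(0))/2)[:2])
        S=near(Q,te,.05,.004,.0145,.036);print(" rest side",len(S),circ(S,te,.04))
        pr=(.495,-.166)
        S=near(Q,pr,.045,.02,.052,.029);print(" barrel side",len(S),circ(S,pr,.033))
        S=near(Q,pr,.037,.0545,.0575,.02);print(" rim",len(S),circ(S,pr,.029),S[:,:2].mean(0))
        A=near(Q,pr,.09,.010,.0145,.034)
        print(" base",len(A),cv2.minAreaRect((A[:,:2]*1000).astype(np.float32)))
E
python3 m2.py
```

```text
scene sq (array([0.46721775, 0.16822746, 1.01479339]), np.float64(0.0016075787458019388))
scene rest top [0.45885327 0.17597944] [0.46608646 0.16914615]
 rest side 110 (array([0.4673, 0.1686]), np.float64(0.001))
 barrel side 223 (array([ 0.4942, -0.1682]), np.float64(0.0025))
 rim 48 (array([ 0.4938, -0.1685]), np.float64(0.0028)) [ 0.48880682 -0.16431838]
 base 161 ((491.8861083984375, -165.42376708984375), (99.22884368896484, 92.22883605957031), 22.12322425842285)
top rest top [0.46732375 0.17060365] [0.46692475 0.17045853]
 rest side 72 (array([0.4673, 0.1712]), np.float64(0.0052))
 barrel side 106 (array([ 0.4948, -0.1672]), np.float64(0.0031))
 rim 68 (array([ 0.4965, -0.1667]), np.float64(0.0023)) [ 0.49377253 -0.16467077]
 base 269 ((486.02130126953125, -165.15927124023438), (123.29335021972656, 142.56414794921875), 88.94197082519531)
```

View pics/crop0.png

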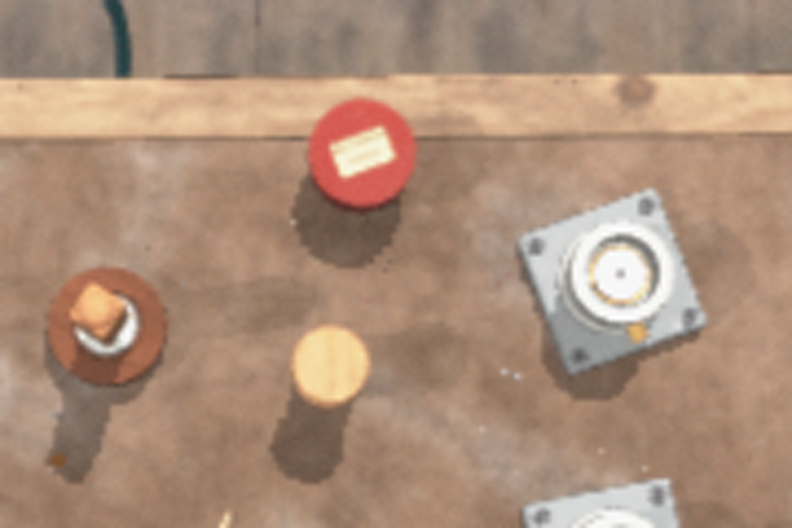

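View pics/crop1.png

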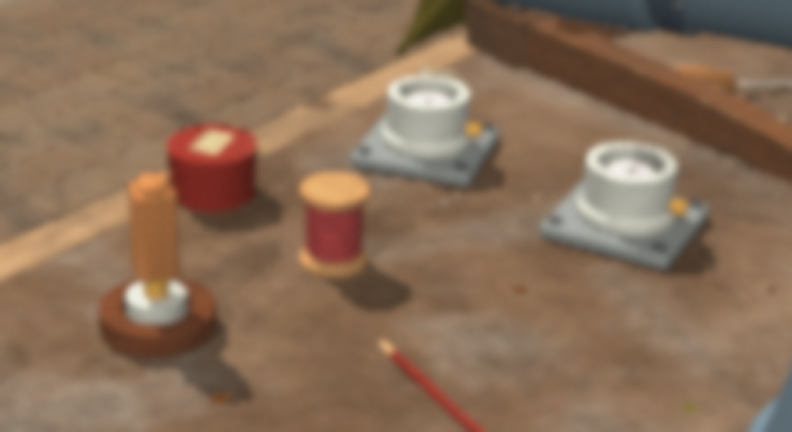

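```bash
python3 - <<'E'
from h import *
P,u,v=cloud("scene",np.load("scene0.npy"));T,_,_=cloud("top",np.load("top0.npy"))
for n,Q in(("top",T),("scene",P)):
    print(n,"rows x .8..0, cols y -.9..0.0, cm max height")
    print("      "+" ".join(f"{int(y*100):4d}" for y in np.arange(-.9,0.0,.05)))
    for x in np.arange(.8,-.2,-.05):
        r=[]
        for y in np.arange(-.9,0.0,.05):
            s=Q[(abs(Q[:,0]-x)<.025)&(abs(Q[:,1]-y)<.025)]
            r.append("   ." if len(s)==0 else f"{int(round(s[:,2].max()*100)):4d}")
        print(f"{x:5.2f} "+" ".join(r))
c=ctrl.get_calibration("top");K=np.array(c["intrinsics"]);R=np.array(c["R"]);t=np.array(c["t"]);C=-R.T@t
def ray(px,py,z):
    d=R.T@np.array([(px-K[0,2])/K[0,0],(py-K[1,2])/K[1,1],1]);return C+d*(z-C[2])/d[2]
def pix(cx,cy): return (cx+.5)/4.4-.5+220,(cy+.5)/4.4-.5+130
print("press rim",ray(*pix(622,271),.056),"rest",ray(*pix(106,325),.018))
from scipy.spatial.transform import Rotation as Ro
q=ctrl.get_obs()["eef_rot"];print(Ro.from_quat(q[[1,2,3,0]]).as_matrix().round(3))
im=cv2.imread("pics/top0.png")
cv2.imwrite("pics/crop2.png",cv2.resize(im[160:225,325:395],None,fx=8,fy=8,interpolation=cv2.INTER_CUBIC))
cv2.imwrite("pics/crop3.png",cv2.resize(im[175:235,215:275],None,fx=8,fy=8,interpolation=cv2.INTER_CUBIC))
E
```

```text
top rows x .8..0, cols y -.9..0.0, cm max height
       -90  -85  -80  -74  -69  -64  -59  -54  -49  -44  -39  -34  -29  -24  -19  -14   -9   -4
 0.80    .    .    .    .    .    .    .  -83  -82  -83  -82  -83  -81  -82  -82  -82  -83  -83
 0.75    .    .    .    .    .    .    .    .    .    .    .    .    .    .    .    .    .    .
 0.70    .    .    .    .    .    .    .    .    .    .    .    .    .    .    .    .    .    .
 0.65    .    .    .    .    .    .    .    .    .    .    .   22    4    1    1    1    1    1
 0.60    .    .    .    .    .    .    .    .   48   48   48   48   25    1    1    1    1    5
 0.55    .    .    .    .    .    .    6   14   52   52   51   48   36    1    6    6    2    5
 0.50    .    .    .    6    8    7    7    4   52   50   48   45    1    1    6    6    2    1
 0.45    .    .    .    6    5    4    4   45   46    1   45   45    1    2    6    6    1    1
 0.40    .    .    .    6    7    1    1    1    0    3    4   45   45    1    1    1    1    1
 0.35    .    .    .    5    7    1    1    1    1    3    4   45   45    1    6    6    2 
[... 2492 characters left out ...]
   .    .    .    .    .    .   45   48    .    .    .    0
 0.05    .    .    .    .    .   46    1    0    .    .    .    .    .   49    .    .    .   39
-0.00    .    .    .    .    .    0    2    1    0    0    0    0    0   50   48    .    .   39
-0.05    .    .    .    .    .    .    2   10   10    0    0    0    0    0    0    0    .   39
-0.10    .    .    .    .    .    .    .    .    0    0    0    0    0    0    0    0    0   13
-0.15    .    .    .    .    .    .    .    .    .    .    .    .    .    0    0    1    1    0
press rim [ 0.49690885 -0.16757353  0.056     ] rest [0.46829538 0.17124024 0.018     ]
[[ 0.382  0.     0.924]
 [-0.924  0.     0.382]
 [-0.    -1.     0.   ]]
```

```bash
python3 - <<'E'
from h import *
a=cv2.imread("pics/scene0.png");b=cv2.imread("pics/top0.png")
cv2.imwrite("pics/s_r.png",cv2.resize(a[0:230,290:560],None,fx=2.6,fy=2.6,interpolation=cv2.INTER_CUBIC))
cv2.imwrite("pics/t_r.png",cv2.resize(b[90:420,320:560],None,fx=1.8,fy=1.8,interpolation=cv2.INTER_CUBIC))
E
```

```text
(no output)
```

View pics/s_r.png

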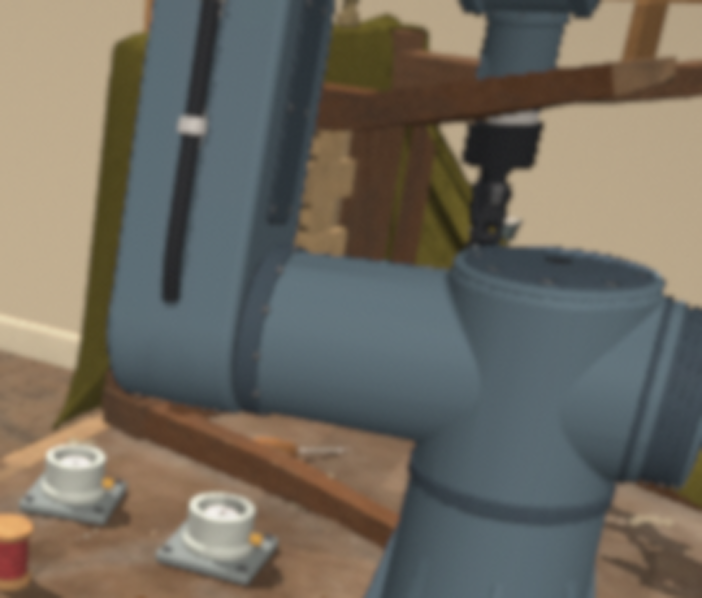

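View pics/t_r.png

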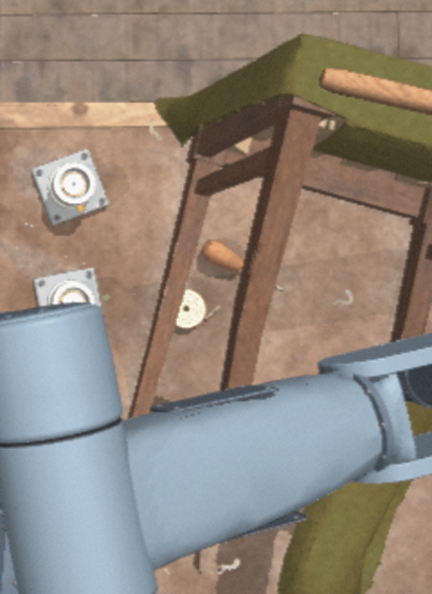

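View pics/crop2.png

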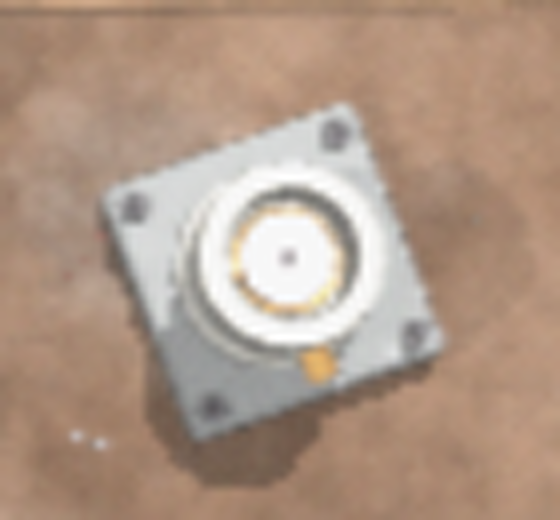

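View pics/crop3.png

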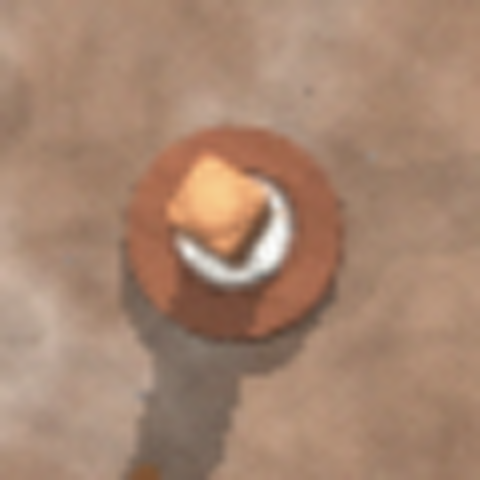

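Call:
{"name": "step_arm", "arguments": {"commands": [[0,0,0,0,-1,0,1],[0,0,0,0,-1,0,1],[0,0,0,0,-1,0,1],[0,0,0,0,-1,0,1],[0,0,0,0,-1,0,1],[0,0,0,0,-1,0,1],[0,0,0,0,-1,0,1],[0,0,0,0,-1,0,1],[0,0,0,0,-1,0,1],[0,0,0,0,-1,0,1]]}}

```text
time_s: 1.8
eef_pos: [0.2196, -0.5312, 0.5326]
eef_rot: [-0.588, 0.588, -0.393, 0.393]
wrist_force: [0.2, -0.3, -0.0]
opening: 0.998
```

Call:
{"name": "step_arm", "arguments": {"commands": [[0,0,0,0,-1,0,1],[0,0,0,-0.9,0,0.8,1],[0,0,0,-0.9,0,0.8,1],[0,0,0,-0.9,0,0.8,1],[0,0,0,-0.9,0,0.8,1],[0,0,0,-0.9,0,0.8,1],[0,0,0,-0.9,0,0.8,1],[0,0,0,-0.9,0,0.8,1],[0,0,0,-0.9,0,0.8,1],[0,0,0,-0.9,0,0.8,1]]}}

```text
time_s: 2.8
eef_pos: [0.3265, -0.2229, 0.5615]
eef_rot: [-0.588, 0.588, -0.393, 0.393]
wrist_force: [-0.2, -0.6, 0.3]
opening: 0.994
```

Call:
{"name": "step_arm", "arguments": {"commands": [[0,0,0,-0.9,0,0.8,1],[0,0,0,-0.9,0,0.8,1],[0,0,0,-0.9,0,0.8,1],[0,0,0,-0.9,0,0.8,1],[0,0,0,-0.9,0,0.8,1],[0,0,0,-0.9,0,0.8,1],[0,0,0,-0.9,0,0.8,1],[0,0,0,-0.9,0,0.8,1],[0,0,0,-0.9,0,0.8,1],[0,0,0,0,0,0,1]]}}

```text
time_s: 3.8
eef_pos: [0.4336, 0.086, 0.5609]
eef_rot: [0.589, -0.589, 0.392, -0.391]
wrist_force: [-1.5, -0.8, 0.6]
opening: 1.003
```

Call:
{"name": "step_arm", "arguments": {"commands": [[0,0,0,-0.7,1,0.7,1],[0,0,0,-0.7,1,0.7,1],[0,0,0,-0.7,1,0.68,1],[0,-1,0,0,1,0,1],[0,-1,0,0,1,0,1],[0,-1,0,0,1,0,1],[0,-1,0,0,1,0,1],[0,-1,0,0,1,0,1],[0,-0.93,0,0,1,0,1],[0,0,0,0,1,0,1]]}}

```text
time_s: 4.8
eef_pos: [0.4669, 0.1641, 0.2603]
eef_rot: [-0.68, 0.68, -0.194, 0.194]
wrist_force: [-0.4, -0.3, -0.3]
opening: 1.0
```

```bash
python3 - <<'E'
from h import *
from m2 import circ,sq
from scipy.spatial.transform import Rotation as Ro
q=ctrl.get_obs();print(q["eef_pos"].round(4),q["time_s"]);M=Ro.from_quat(q["eef_rot"][[1,2,3,0]]).as_matrix();print(M.round(3),np.degrees(np.arctan2(M[1,0],M[0,0])))
for c in("top","scene"):
    im,d=ctrl.camera(c);cv2.imwrite(f"pics/{c}1.png",im);np.save(f"{c}1.npy",d)
P,u,v=cloud("scene",np.load("scene1.npy"))
A=P[(np.hypot(P[:,0]-.467,P[:,1]-.1685)<.024)&(P[:,2]>.045)&(P[:,2]<.1)]
print(sq(A,[.467,.169,1.0]))
E
```

```text
[0.4669 0.1641 0.2603] 4.8
[[ 0.85   0.001  0.528]
 [-0.528 -0.     0.85 ]
 [ 0.001 -1.     0.   ]] -31.838175432924135
(array([0.46713226, 0.1681704 , 1.01190635]), np.float64(0.0013582256977122597))
```

Call:
{"name": "step_arm", "arguments": {"commands": [[0,0,0,-0.07,1,0.16,1],[0,0,0,0,1,0,1],[0,0,0,0,1,0,1],[0,0,0,0,1,0,1],[0,0,0,0,1,0,1],[0,0,0,0,1,0,1],[0,0,0,0,0.7,0,1],[0,0,0,0,0,0,1]]}}

```text
time_s: 5.7
eef_pos: [0.4666, 0.1694, 0.0591]
eef_rot: [-0.679, 0.68, -0.196, 0.194]
wrist_force: [0.2, -0.2, 0.6]
opening: 1.0
```

```bash
python3 - <<'E'
from h import *
for c in("top","scene"):
    im,d=ctrl.camera(c);cv2.imwrite(f"pics/{c}2.png",im);np.save(f"{c}2.npy",d)
a=cv2.imread("pics/scene2.png");cv2.imwrite("pics/c2.png",cv2.resize(a[140:290,170:350],None,fx=4,fy=4,interpolation=cv2.INTER_CUBIC))
print(ctrl.get_obs()["eef_pos"],ctrl.get_obs()["time_s"],ctrl.get_obs()["wrist_force"])
E
```

```text
[0.46890682 0.1698237  0.06173445] 5.8 [ 1.37265382  0.65640071 -0.30680296]
```

View pics/c2.png

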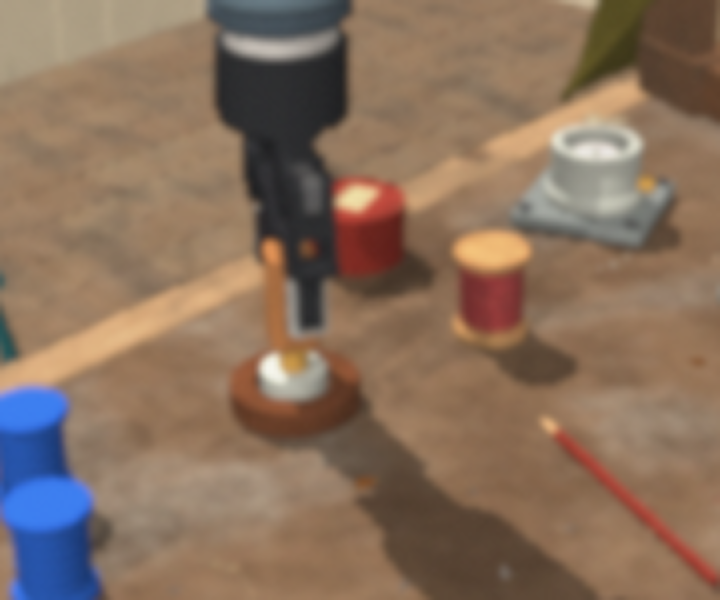

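View pics/top2.png

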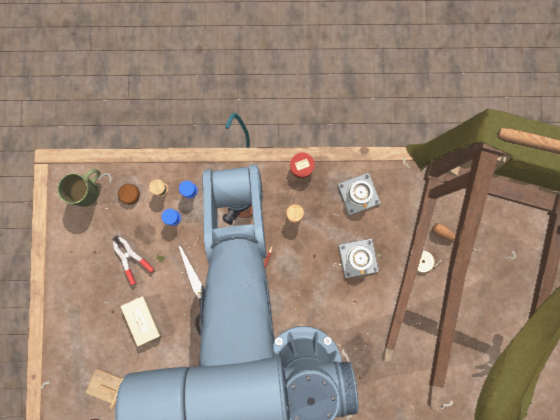

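Call:
{"name": "step_arm", "arguments": {"commands": [[0,0,0,0,0,0,0],[0,0,0,0,0,0,0],[0,0,0,0,0,0,0],[0,0,0,0,0,0,0],[0,0,0,0,0,0,0],[0,0,0,0,0,0,0],[0,0,0,0,0,0,0]]}}

```text
time_s: 6.5
eef_pos: [0.4683, 0.17, 0.0611]
eef_rot: [0.68, -0.68, 0.194, -0.195]
wrist_force: [-0.1, -0.0, 5.8]
opening: 0.322
```

Call:
{"name": "step_arm", "arguments": {"commands": [[0,0,0,0,0,0,0]]}}

```text
time_s: 6.6
eef_pos: [0.4683, 0.17, 0.0611]
eef_rot: [0.68, -0.68, 0.194, -0.195]
wrist_force: [-1.8, -0.3, 5.6]
opening: 0.318
```

Call:
{"name": "step_arm", "arguments": {"commands": [[0,0,0,0,-0.1,0,0],[0,0,0,0,-0.3,0,0],[0,0,0,0,-0.6,0,0],[0,0,0,0,-1,0,0],[0,0,0,0,-1,0,0],[0,0,0,0,-1,0,0],[0,0,0,0,0,0,0],[0,0,0,0,0,0,0]]}}

```text
time_s: 7.4
eef_pos: [0.4675, 0.1699, 0.1803]
eef_rot: [0.68, -0.68, 0.195, -0.195]
wrist_force: [-0.0, -0.9, -2.1]
opening: 0.321
```

```bash
python3 - <<'E'
from h import *
from m2 import sq
from scipy.spatial.transform import Rotation as Ro
print(ctrl.get_obs()["wrist_force"],ctrl.get_obs()["torque"])
im,d=ctrl.camera("scene");cv2.imwrite("pics/scene3.png",im);np.save("scene3.npy",d)
q=ctrl.get_obs();print(q["eef_pos"].round(4),q["time_s"])
cv2.imwrite("pics/c3.png",cv2.resize(im[100:290,170:400],None,fx=3.4,fy=3.4,interpolation=cv2.INTER_CUBIC))
P,u,v=cloud("scene",d)
c=q["eef_pos"]
A=P[(np.hypot(P[:,0]-c[0],P[:,1]-c[1])<.028)&(P[:,2]>c[2]-.07)&(P[:,2]<c[2]-.002)]
for z in np.arange(c[2]-.075,c[2],.006):
    B=A[abs(A[:,2]-z)<.003]
    if len(B): print(round(z-c[2],3),len(B),B.mean(0).round(4), B.min(0).round(4),B.max(0).round(4))
for n in range(3):pass
E
```

```text
[-0.04568147 -0.86330578 -2.1492048 ] [-0.02211033  0.08567219 -0.06372243]
[0.4667 0.1698 0.1791] 7.45
-0.051 12 [0.4538 0.1779 0.1298] [0.4475 0.1617 0.1288] [0.4681 0.1871 0.1309]
-0.045 42 [0.456  0.1804 0.1341] [0.4449 0.1617 0.1314] [0.4757 0.1903 0.137 ]
-0.039 41 [0.4554 0.1792 0.1402] [0.4447 0.1616 0.1372] [0.4737 0.1898 0.1431]
-0.033 84 [0.4626 0.1734 0.1452] [0.4456 0.149  0.1433] [0.4838 0.1905 0.1488]
-0.027 18 [0.4605 0.1731 0.152 ] [0.4563 0.1636 0.1494] [0.4676 0.1789 0.1548]
-0.021 12 [0.459  0.1751 0.1583] [0.4535 0.1665 0.1554] [0.4705 0.1807 0.1608]
-0.015 24 [0.4568 0.1763 0.1643] [0.4491 0.1657 0.1612] [0.4809 0.1867 0.1666]
-0.009 36 [0.4574 0.1768 0.17  ] [0.4475 0.1649 0.1672] [0.4806 0.1868 0.173 ]
-0.003 23 [0.459  0.1783 0.1752] [0.4471 0.168  0.1732] [0.478 0.186 0.177]
```

View pics/c3.png

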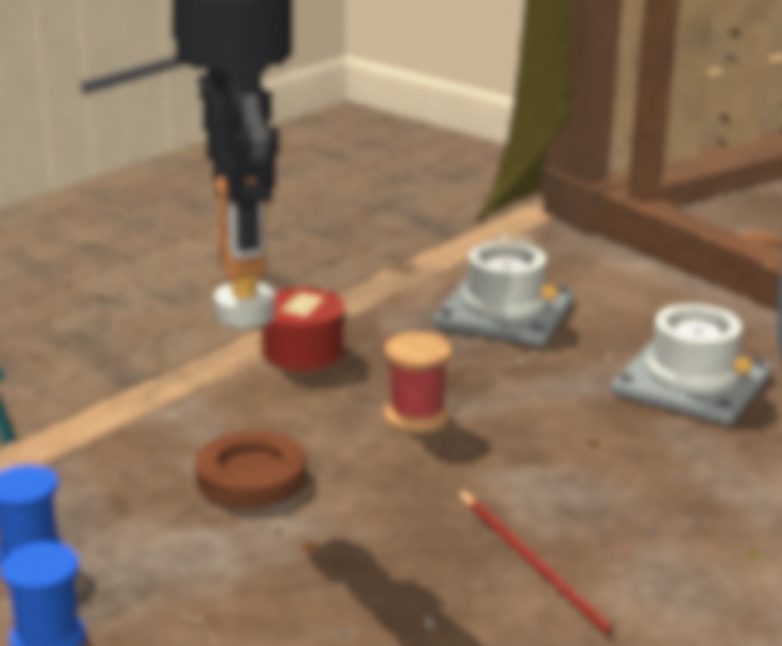

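```bash
python3 - <<'E'
from h import *
from m2 import circ
obs=np.array([ctrl.get_obs()["eef_pos"] for _ in range(5)]);print(obs.std(0),obs.mean(0))
def near(P,c,r,z0,z1,r0=0):
    q=np.hypot(P[:,0]-c[0],P[:,1]-c[1]);return P[(q<r)&(q>r0)&(P[:,2]>z0)&(P[:,2]<z1)]
c=(.467,.17)
D={k:np.load(k+".npy") for k in("scene0","scene1","scene2","scene3")}
P,_,_=cloud("scene",D["scene3"])
F=near(P,c,.026,.131,.142,.012);print("foot",len(F),circ(F,c,.02))
R=[(near(P,c,.05,.004,.0145,.036),c)]
print("rest side",circ(R[0][0],c,.04))
for k in D:
    P,_,_=cloud("scene",D[k]);pr=(.495,-.167)
    S=near(P,pr,.04,.022,.05,.030)
    T=near(P,pr,.04,.0545,.0575,.02)
    # near half side only
    d=np.array([-.706,.985]);d/=np.linalg.norm(d)
    m=(S[:,:2]-pr)@d>.015
    print(k,len(S),circ(S,pr,.033),circ(S[m],pr,.033),circ(T,pr,.029))
for k in("top0","top1","top2"):
    P,_,_=cloud("top",np.load(k+".npy"))
    T=near(P,pr,.036,.053,.059,.018);print(k,circ(T,pr,.029),T[:,:2].mean(0))
    B=near(P,pr,.019,.042,.052);print(" back",len(B),B.mean(0),((B.max(0)+B.min(0))/2))
    m=ctrl.silhouettes("press","top") if k=="top2" else None
ok=[(r["p"],r["pixels"].sum()) for r in m];print(ok)
E
```

```text
[5.55111512e-17 0.00000000e+00 0.00000000e+00] [0.46668437 0.16984718 0.17912514]
foot 76 (array([0.4671, 0.1681]), np.float64(0.0015))
rest side (array([0.4672, 0.1678]), np.float64(0.0013))
scene0 164 (array([ 0.4945, -0.1688]), np.float64(0.0017)) (array([ 0.4947, -0.1689]), np.float64(0.0015)) (array([ 0.4938, -0.1685]), np.float64(0.0028))
scene1 150 (array([ 0.4945, -0.1686]), np.float64(0.0018)) (array([ 0.4948, -0.1685]), np.float64(0.0018)) (array([ 0.4924, -0.1677]), np.float64(0.0027))
scene2 154 (array([ 0.4944, -0.1684]), np.float64(0.0019)) (array([ 0.4948, -0.1683]), np.float64(0.0016)) (array([ 0.4934, -0.1678]), np.float64(0.0025))
scene3 146 (array([ 0.4947, -0.1692]), np.float64(0.0017)) (array([ 0.4951, -0.1689]), np.float64(0.0016)) (array([ 0.4925, -0.1679]), np.float64(0.0029))
top0 (array([ 0.4961, -0.167 ]), np.float64(0.0023)) [ 0.49512596 -0.16579772]
 back 109 [ 0.49538011 -0.16656278  0.04677844] [ 0.49584989 -0.16645826  0.04702607]
top1 (array([ 0.4957, -0.1668]), np.float64(0.0025)) [ 0.495065   -0.16864889]
 back 102 [ 0.49543017 -0.16658353  0.04684285] [ 0.49450798 -0.16617243  0.04692927]
top2 (array([ 0.4964, -0.1676]), np.float64(0.0023)) [ 0.49713409 -0.16675354]
 back 102 [ 0.49489746 -0.16703947  0.04673874] [ 0.49592029 -0.16652784  0.0470059 ]
[(0.92, np.int64(1159)), (0.6, np.int64(1194))]
```

```bash
python3 - <<'E'
from h import *
from scipy.spatial import cKDTree
T,_,_=cloud("top",np.load("top2.npy"));S,_,_=cloud("scene",np.load("scene3.npy"))
S2,_,_=cloud("scene",np.load("scene2.npy"))
A=np.vstack([T,S2]);a=A[(A[:,2]>.13)&(A[:,0]>.25)&(A[:,0]<.65)&(A[:,1]>.04)&(A[:,1]<.33)]
print(len(a),a.min(0),a.max(0))
th=np.radians(-38.6);c,s=np.cos(th),np.sin(th);M=np.array([[c,-s],[s,c]])
g=np.array([.467,.1695]);tgt=np.array([.495,-.167])
b=a.copy();b[:,:2]=(a[:,:2]-g)@M.T+tgt;b[:,2]+=.025
W=np.vstack([T,S]);w=W[(W[:,2]>.1)&(W[:,1]<-.2)&(W[:,1]>-.6)&(W[:,0]>.2)&(W[:,0]<.75)]
d,i=cKDTree(w).query(b);o=np.argsort(d)[:200:20]
for k in o: print(d[k].round(3),b[k].round(3),w[i[k]].round(3))
for x in(.3,.35,.4,.45,.5,.55,.6):
    q=w[abs(w[:,0]-x)<.02];print(x,[ (z,round(q[(q[:,2]>z)&(q[:,2]<z+.1)][:,1].max(),3)) for z in(.1,.2,.3,.4) if ((q[:,2]>z)&(q[:,2]<z+.1)).any()])
E
```

```text
17692 [0.2500167  0.08746992 0.13009469] [0.52948741 0.2376379  0.63222351]
0.09 [ 0.528 -0.226  0.165] [ 0.543 -0.314  0.157]
0.112 [ 0.497 -0.236  0.43 ] [ 0.545 -0.335  0.409]
0.116 [ 0.492 -0.232  0.436] [ 0.464 -0.344  0.423]
0.118 [ 0.475 -0.224  0.442] [ 0.444 -0.339  0.443]
0.12 [ 0.468 -0.221  0.435] [ 0.444 -0.339  0.443]
0.122 [ 0.498 -0.226  0.435] [ 0.545 -0.335  0.409]
0.123 [ 0.462 -0.217  0.438] [ 0.426 -0.335  0.439]
0.125 [ 0.478 -0.219  0.452] [ 0.444 -0.339  0.443]
0.126 [ 0.46  -0.213  0.447] [ 0.415 -0.331  0.443]
0.127 [ 0.489 -0.219  0.446] [ 0.444 -0.339  0.443]
0.3 [(0.4, np.float64(-0.296))]
0.35 [(0.4, np.float64(-0.308))]
0.4 [(0.4, np.float64(-0.323))]
0.45 [(0.2, np.float64(-0.374)), (0.3, np.float64(-0.498)), (0.4, np.float64(-0.337))]
0.5 [(0.1, np.float64(-0.357)), (0.2, np.float64(-0.357)), (0.3, np.float64(-0.353)), (0.4, np.float64(-0.35))]
0.55 [(0.1, np.float64(-0.313)), (0.2, np.float64(-0.31)), (0.3, np.float64(-0.317)), (0.4, np.float64(-0.335))]
0.6 [(0.1, np.float64(-0.316)), (0.2, np.float64(-0.325)), (0.3, np.float64(-0.333)), (0.4, np.float64(-0.343))]
```

Call:
{"name": "step_arm", "arguments": {"commands": [[0,0,0,0.56,0,-0.755,0],[0,0,0,0.56,0,-0.755,0],[0,0,0,0.56,0,-0.755,0],[0,0,0,0.56,0,-0.755,0],[0,0,0,0.56,0,-0.755,0],[0,0,0,0.56,0,-0.755,0],[0,0,0,0.56,0,-0.755,0],[0,0,0,0.56,0,-0.755,0],[0,0,0,0.56,0,-0.755,0],[0,0,0,0.56,0,-0.755,0]]}}

```text
time_s: 8.5
eef_pos: [0.489, -0.1118, 0.1782]
eef_rot: [0.68, -0.679, 0.196, -0.193]
wrist_force: [0.7, 0.5, -2.9]
opening: 0.32
```

Call:
{"name": "step_arm", "arguments": {"commands": [[0,0,0,0.56,0,-0.755,0],[0,0,0,0.56,0,-0.755,0],[0,0,0,0,0,0,0],[0,0,0,0,0,0,0],[0,0,0,0,0,0,0]]}}

```text
time_s: 9.0
eef_pos: [0.4939, -0.1663, 0.179]
eef_rot: [0.68, -0.679, 0.196, -0.194]
wrist_force: [0.5, -0.2, -2.6]
opening: 0.321
```

```bash
cat > chk.py <<'E'
from h import *
from m2 import circ
import sys
from scipy.spatial.transform import Rotation as Ro
im,d=ctrl.camera("scene");n=sys.argv[1];cv2.imwrite(f"pics/scene{n}.png",im);np.save(f"scene{n}.npy",d)
o=ctrl.get_obs();c=o["eef_pos"];q=o["eef_rot"];M=Ro.from_quat(q[[1,2,3,0]]).as_matrix()
print(c.round(4),o["time_s"],o["wrist_force"].round(2),M.round(4).tolist())
cv2.imwrite(f"pics/c{n}.png",cv2.resize(im[100:260,260:440],None,fx=4,fy=4,interpolation=cv2.INTER_CUBIC))
P,_,_=cloud("scene",d)
def near(P,c,r,z0,z1,r0=0):
    q=np.hypot(P[:,0]-c[0],P[:,1]-c[1]);return P[(q<r)&(q>r0)&(P[:,2]>z0)&(P[:,2]<z1)]
z=c[2]-.05
F=near(P,c,.026,z+.002,z+.013,.012)
if len(F)>5: print("foot",len(F),circ(F,c[:2],.02))
pr=(.495,-.167)
print("barrel",circ(near(P,pr,.04,.022,.05,.030),pr,.033))
E
python3 chk.py 4
```

```text
[ 0.4942 -0.1662  0.1793] 9.05 [-0.18  0.31 -3.08] [[0.8488, -0.0017, 0.5288], [-0.5288, 0.0014, 0.8488], [-0.0022, -1.0, 0.0002]]
foot 50 (array([ 0.4929, -0.1676]), np.float64(0.0016))
barrel (array([ 0.4944, -0.1686]), np.float64(0.0018))
```

View pics/c4.png

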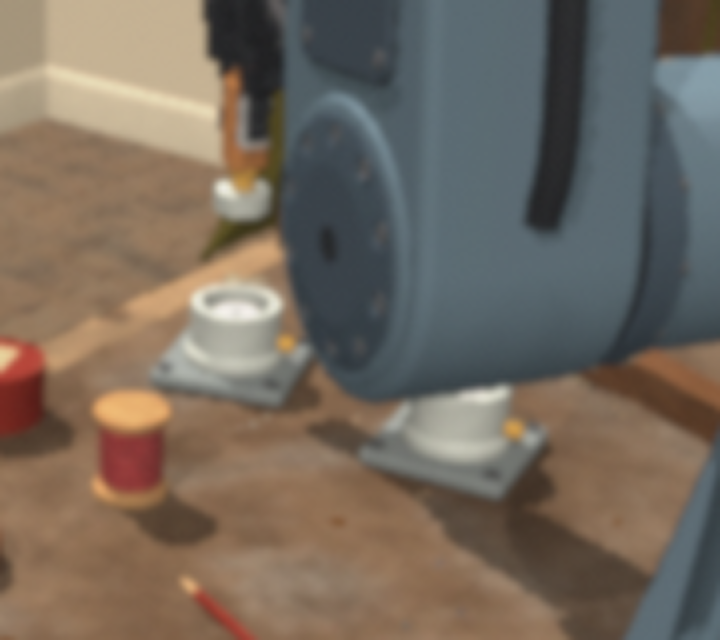

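Call:
{"name": "step_arm", "arguments": {"commands": [[0,0,0,0.045,0.7,0,0],[0,0,0,0,0.7,0,0],[0,0,0,0,0.5,0,0],[0,0,0,0,0.3,0,0],[0,0,0,0,0,0,0],[0,0,0,0,0,0,0]]}}

```text
time_s: 9.65
eef_pos: [0.4962, -0.1679, 0.1148]
eef_rot: [-0.68, 0.68, -0.194, 0.195]
wrist_force: [1.5, -0.1, -2.3]
opening: 0.319
```

```bash
python3 chk.py 5
```

```text
[ 0.4965 -0.1681  0.1152] 9.7 [ 0.01 -0.62 -2.83] [[0.8486, 0.0013, 0.5291], [-0.5291, -0.0007, 0.8486], [0.0014, -1.0, 0.0001]]
foot 52 (array([ 0.4955, -0.1686]), np.float64(0.0027))
barrel (array([ 0.4946, -0.1687]), np.float64(0.0017))
```

View pics/c5.png

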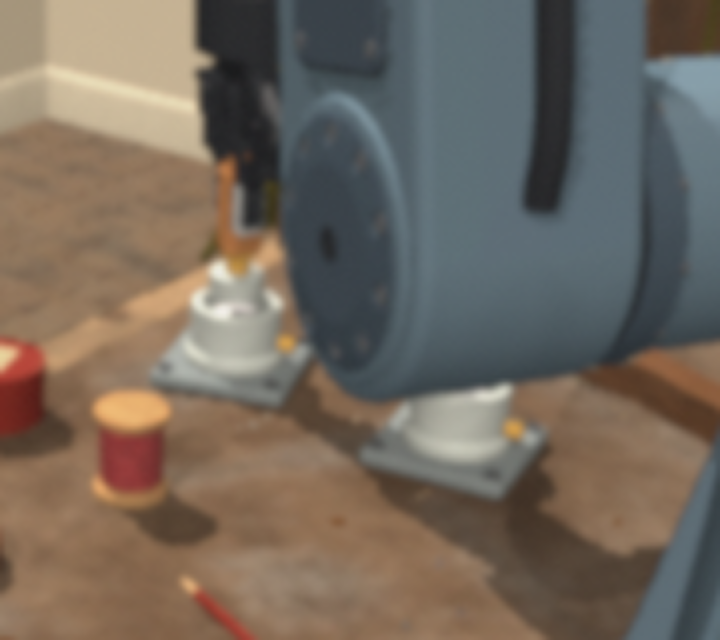

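Call:
{"name": "step_arm", "arguments": {"commands": [[0,0,0,0,0.2,0,0],[0,0,0,0,0.2,0,0],[0,0,0,0,0,0,0],[0,0,0,0,0,0,0],[0,0,0,0,0,0,0]]}}

```text
time_s: 10.2
eef_pos: [0.496, -0.1682, 0.1024]
eef_rot: [-0.68, 0.68, -0.195, 0.195]
wrist_force: [-0.6, -0.0, -2.3]
opening: 0.321
```

Call:
{"name": "step_arm", "arguments": {"commands": [[0,0,0,0,0.03,0,0],[0,0,0,0,0.03,0,0],[0,0,0,0,0.03,0,0],[0,0,0,0,0,0,0],[0,0,0,0,0,0,0]]}}

```text
time_s: 10.7
eef_pos: [0.4959, -0.1681, 0.0996]
eef_rot: [0.68, -0.68, 0.195, -0.195]
wrist_force: [0.1, -0.3, -2.1]
opening: 0.317
```

Call:
{"name": "step_arm", "arguments": {"commands": [[0,0,0,0,0.03,0,0],[0,0,0,0,0.03,0,0],[0,0,0,0,0.03,0,0],[0,0,0,0,0,0,0],[0,0,0,0,0,0,0]]}}

```text
time_s: 11.2
eef_pos: [0.4959, -0.1681, 0.097]
eef_rot: [-0.68, 0.68, -0.195, 0.195]
wrist_force: [-0.4, 0.1, -0.7]
opening: 0.318
```

Call:
{"name": "step_arm", "arguments": {"commands": [[0,0,0,0,0.03,0,0],[0,0,0,0,0.03,0,0],[0,0,0,0,0,0,0],[0,0,0,0,0,0,0]]}}

```text
time_s: 11.6
eef_pos: [0.496, -0.1681, 0.0951]
eef_rot: [-0.68, 0.68, -0.195, 0.195]
wrist_force: [0.1, 0.1, 0.4]
opening: 0.325
```

Call:
{"name": "step_arm", "arguments": {"commands": [[0,0,0,0,0.03,0,0],[0,0,0,0,0.03,0,0],[0,0,0,0,0,0,0],[0,0,0,0,0,0,0]]}}

```text
time_s: 12.0
eef_pos: [0.496, -0.1681, 0.0934]
eef_rot: [-0.68, 0.68, -0.195, 0.195]
wrist_force: [0.4, 0.3, 0.6]
opening: 0.32
```

Call:
{"name": "step_arm", "arguments": {"commands": [[0,0,0,0,0.03,0,0],[0,0,0,0,0.02,0,0],[0,0,0,0,0,0,0]]}}

```text
time_s: 12.3
eef_pos: [0.4959, -0.1681, 0.0918]
eef_rot: [0.68, -0.68, 0.195, -0.195]
wrist_force: [-0.6, -0.5, 0.1]
opening: 0.322
```

Call:
{"name": "step_arm", "arguments": {"commands": [[0,0,0,0,0.03,0,0],[0,0,0,0,0,0,0],[0,0,0,0,0,0,0]]}}

```text
time_s: 12.6
eef_pos: [0.4959, -0.1681, 0.0909]
eef_rot: [-0.68, 0.68, -0.195, 0.195]
wrist_force: [-0.6, 0.2, 0.7]
opening: 0.32
```

Call:
{"name": "step_arm", "arguments": {"commands": [[0,0,0,0,0.03,0,0],[0,0,0,0,0,0,0],[0,0,0,0,0,0,0]]}}

```text
time_s: 12.9
eef_pos: [0.496, -0.1681, 0.0901]
eef_rot: [-0.68, 0.68, -0.195, 0.195]
wrist_force: [0.6, 0.5, -0.2]
opening: 0.32
```

```bash
python3 chk.py 6; python3 - <<'E'
import cv2
from bench import ctrl
import numpy as np
print(np.load("scene6.npy").shape)
im=cv2.imread("pics/scene6.png");cv2.imwrite("pics/d6.png",cv2.resize(im[100:200,290:360],None,fx=8,fy=6,interpolation=cv2.INTER_CUBIC))
print(ctrl.get_obs()["torque"])
E
```

```text
[ 0.496  -0.1681  0.09  ] 12.95 [-0.3   0.22  0.94] [[0.8483, 0.0001, 0.5295], [-0.5295, -0.0001, 0.8483], [0.0002, -1.0, 0.0]]
foot 15 (array([ 0.5002, -0.1743]), np.float64(0.0018))
barrel (array([ 0.4943, -0.169 ]), np.float64(0.0017))
(420, 560)
[ 0.02221028  0.08052114 -0.00649702]
```

View pics/d6.png

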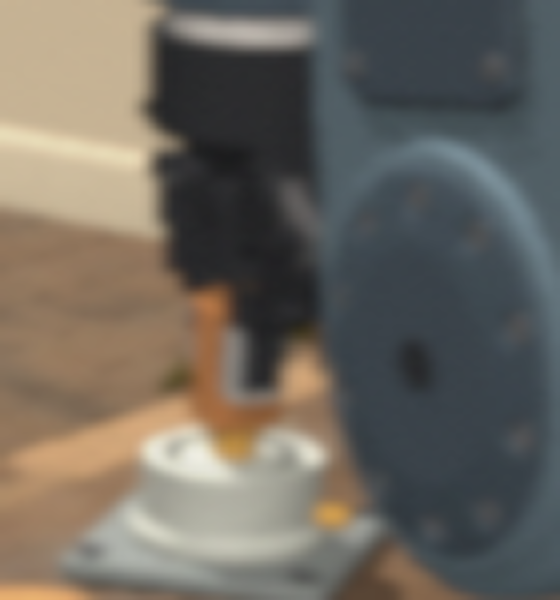

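Call:
{"name": "step_arm", "arguments": {"commands": [[0,0,0,0,0.03,0,0],[0,0,0,0,0,0,0],[0,0,0,0,0,0,0]]}}

```text
time_s: 13.25
eef_pos: [0.496, -0.1682, 0.0896]
eef_rot: [-0.68, 0.68, -0.195, 0.195]
wrist_force: [-1.6, 1.5, 5.7]
opening: 0.322
```

Call:
{"name": "step_arm", "arguments": {"commands": [[0,0,0,0,0.03,0,0],[0,0,0,0,0,0,0],[0,0,0,0,0,0,0]]}}

```text
time_s: 13.55
eef_pos: [0.4961, -0.1682, 0.0889]
eef_rot: [-0.68, 0.68, -0.195, 0.195]
wrist_force: [-1.7, 2.2, 6.2]
opening: 0.321
```

Call:
{"name": "step_arm", "arguments": {"commands": [[0,0,0,0,0.03,0,0],[0,0,0,0,0,0,0],[0,0,0,0,0,0,0]]}}

```text
time_s: 13.85
eef_pos: [0.496, -0.1682, 0.088]
eef_rot: [-0.68, 0.68, -0.195, 0.195]
wrist_force: [-2.7, 1.3, 6.6]
opening: 0.32
```

Call:
{"name": "step_arm", "arguments": {"commands": [[0,0,0,0,0.02,0,0],[0,0,0,0,0,0,0],[0,0,0,0,0,0,0]]}}

```text
time_s: 14.15
eef_pos: [0.4961, -0.1682, 0.0874]
eef_rot: [-0.68, 0.68, -0.195, 0.195]
wrist_force: [-2.6, 1.6, 6.7]
opening: 0.315
```

Call:
{"name": "step_arm", "arguments": {"commands": [[0,0,0,0,0.015,0,0],[0,0,0,0,0,0,0],[0,0,0,0,0,0,0]]}}

```text
time_s: 14.45
eef_pos: [0.496, -0.1682, 0.087]
eef_rot: [-0.68, 0.68, -0.195, 0.195]
wrist_force: [-1.6, 2.0, 7.7]
opening: 0.317
```

```bash
python3 -c "
from h import *
o=ctrl.get_obs();print(o['eef_pos'],o['wrist_force'],o['torque'],o['opening'])"
```

```text
[ 0.49604594 -0.16818323  0.08695357] [-1.55205906  1.99353574  7.66090606] [0.23730567 0.62462995 0.03332533] 0.3168030904447513
```

Call:
{"name": "step_arm", "arguments": {"commands": [[0,0,0,0,0.015,0,0],[0,0,0,0,0,0,0],[0,0,0,0,0,0,0]]}}

```text
time_s: 14.75
eef_pos: [0.4961, -0.1682, 0.0867]
eef_rot: [-0.68, 0.68, -0.195, 0.195]
wrist_force: [-1.7, 2.0, 8.3]
opening: 0.322
```

Call:
{"name": "step_arm", "arguments": {"commands": [[0,0,0,0,0.015,0,0],[0,0,0,0,0,0,0],[0,0,0,0,0,0,0]]}}

```text
time_s: 15.05
eef_pos: [0.4961, -0.1682, 0.0866]
eef_rot: [-0.68, 0.68, -0.195, 0.195]
wrist_force: [-5.0, 2.8, 11.1]
opening: 0.321
```

```bash
python3 chk.py 7; python3 -c "
import cv2
im=cv2.imread('pics/scene7.png');cv2.imwrite('pics/d7.png',cv2.resize(im[100:200,290:360],None,fx=8,fy=6,interpolation=cv2.INTER_CUBIC))"
```

```text
[ 0.4961 -0.1682  0.0866] 15.1 [-2.83  3.21 12.57] [[0.8484, 0.0002, 0.5293], [-0.5293, -0.0003, 0.8484], [0.0004, -1.0, -0.0002]]
foot 12 (array([ 0.5003, -0.1749]), np.float64(0.0044))
barrel (array([ 0.4946, -0.1688]), np.float64(0.0015))
```

View pics/d7.png

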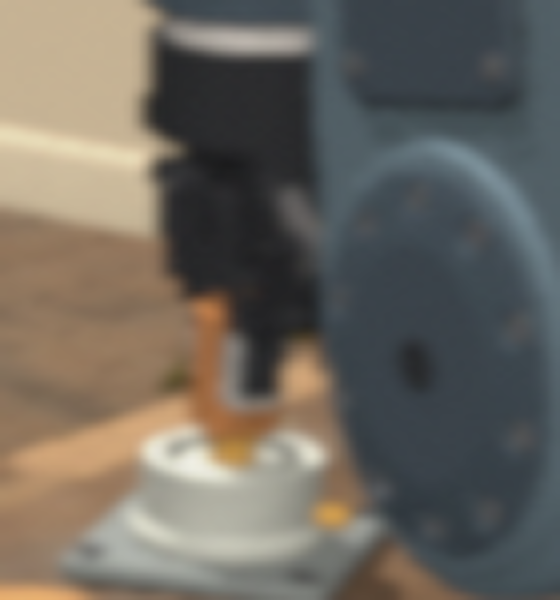

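Call:
{"name": "step_arm", "arguments": {"commands": [[0,0,0,0,0,0,0],[0,0,0,0,0,0,0],[0,0,0,0,0,0,0],[0,0,0,0,0,0,0],[0,0,0,0,0,0,0]]}}

```text
time_s: 15.6
eef_pos: [0.4961, -0.1682, 0.0866]
eef_rot: [-0.68, 0.68, -0.195, 0.195]
wrist_force: [-4.5, 2.1, 12.8]
opening: 0.32
```

```bash
python3 -c "
from h import *
o=ctrl.get_obs();print(o['eef_pos'],o['wrist_force'],o['torque'],o['opening'])"
```

```text
[ 0.49611618 -0.16822983  0.0866013 ] [-4.49853765  2.12432809 12.83714901] [0.41436284 0.92539643 0.01411943] 0.320434436502576
```

Call:
{"name": "step_arm", "arguments": {"commands": [[0,0,0,-0.012,0,0,0],[0,0,0,0,0,0,0],[0,0,0,0,0,0,0],[0,0,0,0,0,0,0],[0,0,0,0,0,0,0]]}}

```text
time_s: 16.1
eef_pos: [0.4961, -0.1682, 0.0866]
eef_rot: [-0.68, 0.68, -0.194, 0.195]
wrist_force: [-2.4, 1.9, 11.4]
opening: 0.323
```

Call:
{"name": "step_arm", "arguments": {"commands": [[0,0,0,0,0.007,0,0],[0,0,0,0,0,0,0],[0,0,0,0,0,0,0],[0,0,0,0,0,0,0],[0,0,0,0,0,0,0],[0,0,0,0,0,0,0],[0,0,0,0,0,0,0],[0,0,0,0,0,0,0],[0,0,0,0,0,0,0],[0,0,0,0,0,0,0]]}}

```text
time_s: 17.1
eef_pos: [0.4961, -0.1682, 0.0866]
eef_rot: [-0.68, 0.68, -0.194, 0.195]
wrist_force: [-2.7, 1.9, 14.1]
opening: 0.321
```

Call:
{"name": "step_arm", "arguments": {"commands": [[0,0,0,0,-0.072,0,0],[0,0,0,0,-0.1,0,0],[0,0,0,0,-0.2,0,0],[0,0,0,0,-0.3,0,0],[0,0,0,0,-0.4,0,0],[0,0,0,0,-0.6,0,0],[0,0,0,0,-0.7,0,0],[0,0,0,0,-0.8,0,0],[0,0,0,0,0,0,0],[0,0,0,0,0,0,0]]}}

```text
time_s: 18.1
eef_pos: [0.4957, -0.1679, 0.1806]
eef_rot: [-0.68, 0.68, -0.194, 0.195]
wrist_force: [0.3, 0.2, -3.2]
opening: 0.323
```

```bash
python3 chk.py 8; python3 - <<'E'
from h import *
for n in (0,3,8):
    P,_,_=cloud("scene",np.load(f"scene{n}.npy"));pr=np.array([.4945,-.1687])
    A=P[(np.hypot(*(P[:,:2]-pr).T)<.016)&(P[:,2]>.03)&(P[:,2]<.07)]
    print(n,len(A),np.median(A,0),np.percentile(A[:,2],[10,50,90]))
    if len(A)>10:
        X=np.c_[A[:,:2]-pr,np.ones(len(A))];print(np.linalg.lstsq(X,A[:,2],rcond=None)[0])
E
```

```text
[ 0.495  -0.1676  0.1795] 18.15 [-0.16 -0.21 -2.87] [[0.8483, -0.001, 0.5295], [-0.5295, 0.0006, 0.8483], [-0.0012, -1.0, 0.0]]
foot 53 (array([ 0.4948, -0.1695]), np.float64(0.002))
barrel (array([ 0.4945, -0.1687]), np.float64(0.0017))
0 18 [ 0.49848192 -0.17293935  0.04632815] [0.04529652 0.04632815 0.04744949]
[-0.03113428  0.04040345  0.04672057]
3 18 [ 0.49836146 -0.17445105  0.04639559] [0.04467194 0.04639559 0.04725365]
[-0.08508565  0.08874155  0.0469969 ]
8 10 [ 0.49983366 -0.1781297   0.0437639 ] [0.04179791 0.0437639  0.0443961 ]
```

View pics/c8.png

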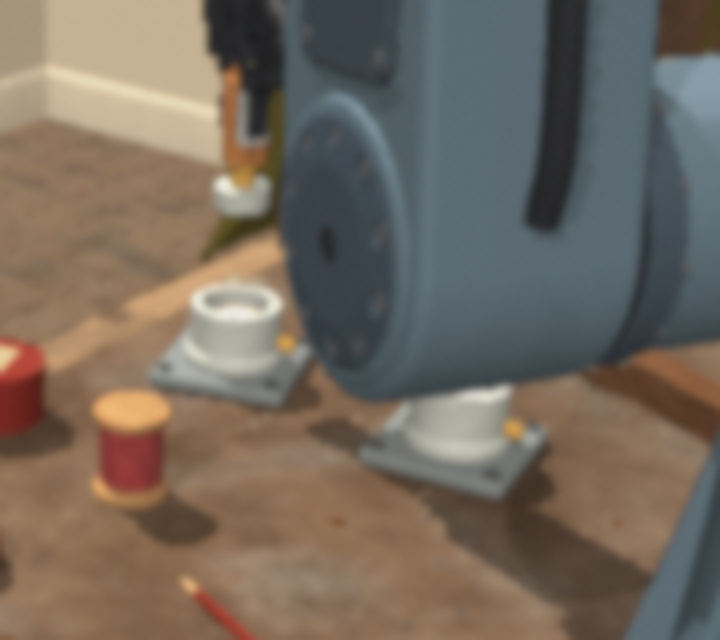

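Call:
{"name": "step_arm", "arguments": {"commands": [[0,0,0,-0.563,0,0.755,0],[0,0,0,-0.563,0,0.755,0],[0,0,0,-0.563,0,0.755,0],[0,0,0,-0.563,0,0.755,0],[0,0,0,-0.563,0,0.755,0],[0,0,0,-0.563,0,0.755,0],[0,0,0,-0.563,0,0.755,0],[0,0,0,-0.563,0,0.755,0],[0,0,0,-0.563,0,0.755,0],[0,0,0,-0.563,0,0.755,0]]}}

```text
time_s: 19.15
eef_pos: [0.4708, 0.1148, 0.1785]
eef_rot: [-0.679, 0.68, -0.196, 0.194]
wrist_force: [0.1, 0.7, -2.7]
opening: 0.319
```

Call:
{"name": "step_arm", "arguments": {"commands": [[0,0,0,-0.563,0,0.755,0],[0,0,0,-0.563,0,0.755,0],[0,0,0,0,0,0,0],[0,0,0,0,0,0,0],[0,0,0,0,0,0,0]]}}

```text
time_s: 19.65
eef_pos: [0.467, 0.1693, 0.1793]
eef_rot: [-0.679, 0.68, -0.195, 0.194]
wrist_force: [-0.3, 0.2, -2.4]
opening: 0.32
```

```bash
python3 - <<'E'
from h import *
from m2 import circ
def near(P,c,r,z0,z1,r0=0):
    q=np.hypot(P[:,0]-c[0],P[:,1]-c[1]);return P[(q<r)&(q>r0)&(P[:,2]>z0)&(P[:,2]<z1)]
for k in("scene","top"):
    im,d=ctrl.camera(k);cv2.imwrite(f"pics/{k}9.png",im);np.save(f"{k}9.npy",d)
c=(.467,.17)
P,_,_=cloud("scene",np.load("scene9.npy"))
F=near(P,c,.026,.131,.142,.012);print("foot",len(F),circ(F,c,.02))
print("rest",circ(near(P,c,.05,.004,.0145,.036),c,.04), ctrl.get_obs()["eef_pos"])
pr=np.array([.4955,-.167])
for k in("top0","top2","top9"):
    T,_,_=cloud("top",np.load(k+".npy"));B=near(T,pr,.014,.03,.055)
    X=np.c_[B[:,:2]-pr,np.ones(len(B))];print(k,len(B),np.median(B[:,2]),np.linalg.lstsq(X,B[:,2],rcond=None)[0])
im=cv2.imread("pics/top9.png");cv2.imwrite("pics/e9.png",cv2.resize(im[160:225,325:395],None,fx=8,fy=8,interpolation=cv2.INTER_CUBIC))
E
```

```text
foot 74 (array([0.466 , 0.1677]), np.float64(0.0013))
rest (array([0.4672, 0.1681]), np.float64(0.0014)) [0.46749011 0.16912517 0.17984253]
top0 73 0.04747685859912009 [0.03474012 0.03999692 0.04761158]
top2 74 0.047649995553788224 [-0.03894063  0.0215004   0.04718085]
top9 72 0.04422620732731687 [-0.02100952  0.08711974  0.04400545]
```

View pics/e9.png

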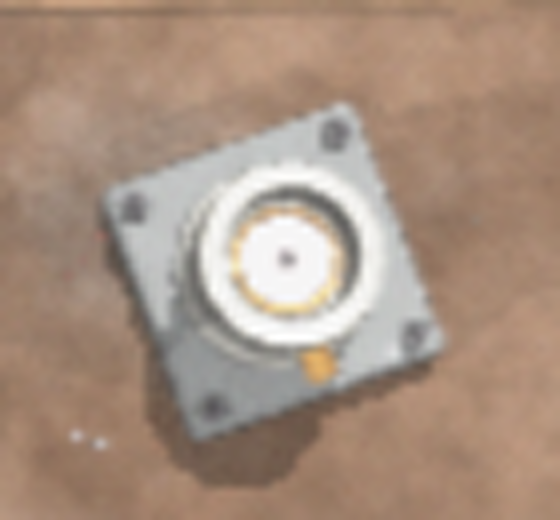

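Call:
{"name": "step_arm", "arguments": {"commands": [[0,0,0,0.01,1,0.01,0],[0,0,0,0,1,0,0],[0,0,0,0,0.8,0,0],[0,0,0,0,0.4,0,0],[0,0,0,0,0.3,0,0],[0,0,0,0,0.2,0,0],[0,0,0,0,0.1,0,0],[0,0,0,0,0.06,0,0],[0,0,0,0,0,0,0],[0,0,0,0,0,0,0]]}}

```text
time_s: 20.75
eef_pos: [0.4684, 0.1702, 0.0651]
eef_rot: [0.68, -0.68, 0.194, -0.195]
wrist_force: [-1.0, 0.4, -2.4]
opening: 0.319
```

Call:
{"name": "step_arm", "arguments": {"commands": [[0,0,0,0,0.04,0,0],[0,0,0,0,0.04,0,0],[0,0,0,0,0.03,0,0],[0,0,0,0,0,0,0],[0,0,0,0,0,0,0]]}}

```text
time_s: 21.25
eef_pos: [0.4679, 0.1701, 0.0611]
eef_rot: [-0.68, 0.68, -0.195, 0.195]
wrist_force: [0.3, 0.3, -3.0]
opening: 0.324
```

Call:
{"name": "step_arm", "arguments": {"commands": [[0,0,0,0,0.02,0,0],[0,0,0,0,0,0,0],[0,0,0,0,0,0,0]]}}

```text
time_s: 21.55
eef_pos: [0.4681, 0.1701, 0.0611]
eef_rot: [-0.68, 0.68, -0.195, 0.195]
wrist_force: [-3.4, -1.1, 5.6]
opening: 0.322
```

Call:
{"name": "step_arm", "arguments": {"commands": [[0,0,0,0,-0.015,0,0],[0,0,0,0,0,0,0.4],[0,0,0,0,0,0,0.6],[0,0,0,0,0,0,0.8],[0,0,0,0,0,0,1],[0,0,0,0,0,0,1],[0,0,0,0,0,0,1],[0,0,0,0,0,0,1]]}}

```text
time_s: 22.35
eef_pos: [0.468, 0.1701, 0.061]
eef_rot: [0.68, -0.68, 0.195, -0.195]
wrist_force: [0.1, -0.9, -0.4]
opening: 1.002
```

```bash
python3 - <<'E'
from h import *
im,d=ctrl.camera("scene")
cv2.imwrite("pics/c10.png",cv2.resize(im[140:290,170:350],None,fx=4,fy=4,interpolation=cv2.INTER_CUBIC))
o=ctrl.get_obs();print(o["eef_pos"],o["opening"],o["wrist_force"])
E
```

```text
[0.4680092  0.17006331 0.06104797] 0.9972423059435044 [ 0.63206431 -0.5122379  -0.06741317]
```

View pics/c10.png

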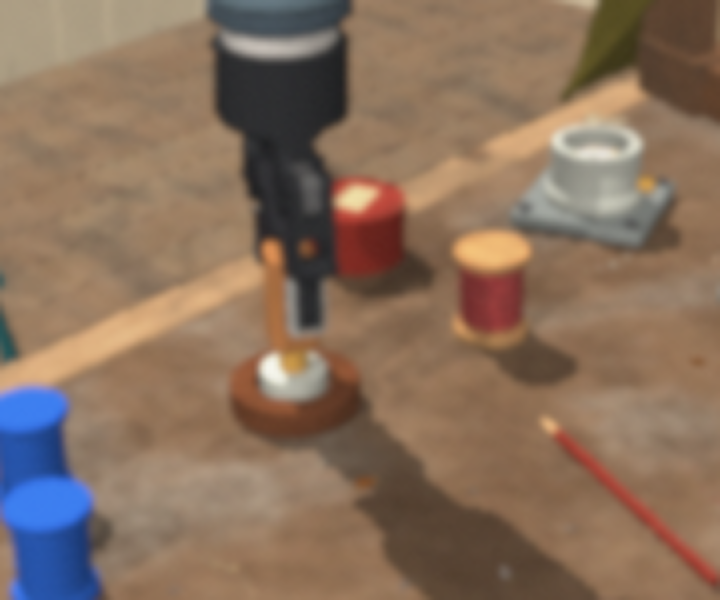

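The open fingers stand clear of the tamper, which stands upright in the rest (crop around 290,375). Next I retract upward.

Call:
{"name": "step_arm", "arguments": {"commands": [[0,0,0,0,-0.4,0,1],[0,0,0,0,-0.7,0,1],[0,0,0,0,-1,0,1],[0,0,0,0,-1,0,1],[0,0,0,0,-1,0,1],[0,0,0,0,-1,0,1],[0,0,0,0,-1,0,1],[0,0,0,0,0,0,1],[0,0,0,0,0,0,1],[0,0,0,0,0,0,1]]}}

```text
time_s: 23.4
eef_pos: [0.4672, 0.17, 0.2433]
eef_rot: [-0.68, 0.68, -0.195, 0.194]
wrist_force: [-0.2, 0.3, 0.1]
opening: 1.0
```

```bash
python3 - <<'E'
from h import *
from m2 import circ,sq
def near(P,c,r,z0,z1,r0=0):
    q=np.hypot(P[:,0]-c[0],P[:,1]-c[1]);return P[(q<r)&(q>r0)&(P[:,2]>z0)&(P[:,2]<z1)]
for k in("scene","top"):
    im,d=ctrl.camera(k);cv2.imwrite(f"pics/{k}11.png",im);np.save(f"{k}11.npy",d)
c=(.467,.17)
for n in(0,11):
    P,_,_=cloud("scene",np.load(f"scene{n}.npy"));T,_,_=cloud("top",np.load(f"top{n}.npy"))
    print(n,"low",sq(near(P,c,.024,.045,.07),[.467,.169,1.0])[0],"high",sq(near(P,c,.024,.078,.1),[.467,.169,1.0])[0],"foot",circ(near(P,c,.026,.019,.026,.012),c,.02),"rest",circ(near(P,c,.05,.004,.0145,.036),c,.04),"ztop",near(P,c,.02,.08,.13)[:,2].max())
    for o,z in(((.437,.024),(.05,.07)),((.578,.001),(.035,.055)),((.43,.383),(.045,.07)),((.515,.419),(.045,.07)),((.51,.333),(.045,.07))):
        A=near(T,o,.045,*z); B=near(P,o,.045,*z); print("  ",len(A),A.mean(0).round(4) if len(A) else 0,len(B),B.mean(0).round(4))
    pr=(.4955,-.167);B=near(T,pr,.014,.03,.055);print("  back",np.median(B[:,2]))
im=cv2.imread("pics/scene11.png");cv2.imwrite("pics/c11.png",cv2.resize(im[140:290,120:400],None,fx=2.8,fy=2.8,interpolation=cv2.INTER_CUBIC))
E
```

```text
0 low [0.46728856 0.16845777 1.02414707] high [0.46736669 0.16810202 1.01902435] foot (array([0.4677, 0.1681]), np.float64(0.0034)) rest (array([0.4674, 0.1683]), np.float64(0.0011)) ztop 0.11308009286175598
   239 [0.4372 0.0239 0.06  ] 168 [0.433  0.0244 0.0587]
   463 [0.5787 0.001  0.0438] 271 [0.5723 0.0034 0.042 ]
   199 [0.4295 0.3825 0.0554] 282 [0.4248 0.3819 0.0542]
   198 [0.515  0.4195 0.0556] 266 [0.5102 0.4192 0.0541]
   197 [0.5104 0.3334 0.0554] 225 [0.5055 0.3333 0.054 ]
  back 0.04747685859912009
11 low [0.46703846 0.16851245 1.02022506] high [0.46691824 0.16855655 1.0315649 ] foot (array([0.4681, 0.169 ]), np.float64(0.003)) rest (array([0.4672, 0.168 ]), np.float64(0.0014)) ztop 0.11438703470946011
   241 [0.4371 0.0238 0.0601] 170 [0.4328 0.0245 0.0587]
   472 [0.5782 0.0011 0.0434] 279 [0.5724 0.0036 0.0417]
   200 [0.4295 0.3825 0.0555] 283 [0.4248 0.382  0.0542]
   198 [0.515  0.4195 0.0558] 266 [0.51   0.419  0.0541]
   139 [0.5096 0.339  0.0556] 227 [0.5053 0.3332 0.054 ]
  back 0.04373415968090736
```

View pics/c11.png

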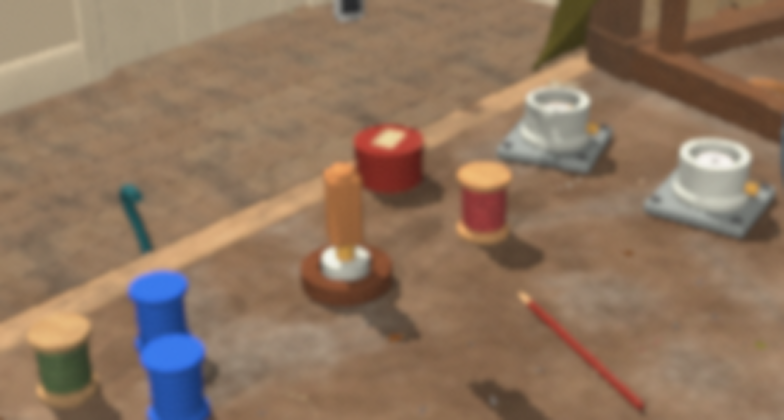

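```bash
python3 -c "
from bench import ctrl
print(ctrl.hand_in())"
```

```text
the job is handed in; nothing more can be done
None
```

I pressed the button in the farther hand press with the tamper, put the tamper back in its rest, and handed the job in at about 23.5 s of the 67 s. No verdict came back, so the results below are my own checks.

**Pressing:**
- The plate bottomed out about 7 mm below first contact.
- The button back then slid about 3.3 mm at roughly 9–10 N, a little under the stated 11 N, and stopped hard.
- I held it there for about 2 s at roughly 14–17 N, estimated from the wrist force less the tamper's weight. The tool stayed level, and the torque showed the load was centred.
- A sideways force of 3–5 N showed up while pressing, and I eased it with a 0.4 mm shift.

**After the press:**
- The top camera sees the back 3.3 to 3.7 mm lower than at the start. This fits the plate being up again and the back fully home. The reading is only good to a few tenths of a millimetre, and neither joint can be read directly.
- In that picture the back looks level, but the depth data are too noisy to confirm it to 0.06 rad.

**Tamper:** it stands upright in the recess. The handle is within about 1 mm of the rest's centre, and its low and high parts line up. The tamper reached the recess floor at the same tool height as when I grasped it.

**Spools and tin:** they are within about 1 mm of where they began. One blue look-alike spool read 5–6 mm off in the top view with fewer points, probably because it was partly hidden. The scene camera shows it unmoved.

The gripper is open, about 18 cm above where it let go of the tamper, and touches nothing.

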